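# Move a wash basket from the plain bar to the notched bar

### The arm

A 6-joint arm with a two-finger parallel gripper is mounted at the origin on the work surface. World frame = base frame: x ahead of the robot, y to its left, z up, the work surface at z = 0. Lengths are in mm, angles in rad, forces in N, time in s.
With the tool pointing down it reaches from about 350 to 875 mm from the base axis. Payload 4.2 kg.
Tool frame: the origin (TCP) lies at the very end of the fingers, on their centre line; the grasp point (between the pads) lies 19 mm behind it; z points along the fingers, y is the line along which they close (so a half turn about z gives the same grasp; the last joint's range is limited). The gripper opens to 85 mm and grips with 20 to 120 N. Pads are 22 mm wide; open, the fingers measure 114 mm over their backs; the gripper's body (76 mm by 85 mm) begins 54 mm behind the grasp point. The pads swing forward as they close: fully open they stand 13 mm farther back than shut.
Start: joints at [1.453, 0.385, 0.008, 0, -1.194, -0.259], TCP at [229.934, 581.145, 231.312] pointing down, gripper open.
Joint ranges: [-3.14, 3.14], [-1.21, 2.06], [-1.07, 1.41], [-3.16, 2.05], [-2.99, -0.16], [-3.1, 3.1]. Speed limits (rad/s): [2.79, 2.79, 3.14, 3.14, 3.14, 3.14].

### API

Orientations are given as a unit quaternion [x, y, z, w].
In Python, from bench import arm, optics gives the robot as it stands. The module is installed in compiled form; this text tells all that it offers.
- The arm moves only by the tool step_arm, never from a script. Its argument "motion" is a list of rows, each an object with "dr": the turn, a rotation vector about the tool's x, y, z in units of 8 degrees (1.0 is 8 degrees), a list of three; "slide": the shift along the tool's x, y, z in mm, a list of three; "jaw": the finger opening in mm, from 0 to 85.4. A call has exactly 8 rows; each row is the pose to reach, as a shift and turn from the pose commanded when the call began, along the tool's axes at that moment; what a row does not reach only later rows make up. A row lasts 1/8 s, in which the tool goes at most 62.5 mm and 10.7 degrees, less where a joint would pass 70% of its speed; a pose out of reach is approached as far as the arm can. A call with a gripper value outside its range is refused whole. The fingers move at their own pace and stop on an object; the grip force is fixed at half the most. Time passes only in rows, so rows that repeat a pose let the fingers close, or fill a call up. It gives the time, the measured TCP pose, the force, the opening and the grip force at its end, in the units of the state.
- arm.read_state(): the state, without advancing time (a new reading comes with each control period).
- optics.get_image(name): name is "scene" or "top" or "wrist"; returns the picture (400x640x3 uint8, blue, green, red); there is no depth.
- optics.camera_info(name): a dict with "camera_matrix" (3x3 intrinsics, pixels), "k1" (the pictures are not rectified: a ray, as slopes to the right and down, at radius r is drawn at 1 + k1 r^2 times it, then the intrinsics apply), "view" (4x4, takes a point from world to camera coordinates); the wrist camera has in their place "T_tool_cam" (4x4, takes a point from camera to tool coordinates, whose origin is the TCP and whose axes are the flange's). Camera axes: x right, y up, looking along -z (the intrinsics and any distortion apply to the point x, -y, -z); pixel columns grow to the right and rows downward; lengths in mm; the calibration is good to about 2 mm. A picture is of the moment at which its call begins: read the wrist's pose just before it. camera_info takes no time and is no camera call.
- arm.job_done(): hands the job in; it is judged then, once.
The state is a dict: "clock": time; "joints": joint angles; "joint_vel": joint speeds; "joint_efforts": joint torques, N m; "position": TCP position; "ee_rot": TCP orientation; "contact_force": force on the tool from outside, world axes, zero at the start; "wrist_torque": the same for the moment, N m; "gripper_width": finger opening in mm; "grasp_force": force on a finger pad.
Only numpy, scipy, OpenCV 4.12 (cv2) and the standard library are available. Lean on these libraries where they do the work, as an engineer would, in place of code of your own. Each camera call takes 0.05 s, during which the arm holds its last target. There are 200 camera calls.

### The job

Unhook the wash basket from the plain bar and hang it on the notched bar of the other stand without setting it down, keeping it level all the way so that nothing spills. Slide its hook along the notched bar with light pressure until it drops fully down into the notch, then let go; never force it, and leave the other things on the bench alone.

Things in the scene. Friction and masses are not known exactly. Their poses are not given: they have to be found in the camera images.
- grip (a point): Centre of the black grip on top of the loose wash basket (about 0.45 kg, varying by a fifth, plus contents; grip it here, firmly). The grip is an upright block 16 mm wide along the basket's y, 26 mm along its x, 52 mm high (26 mm above and below this point). Axes are the basket's: z up; the hook below opens downwards, strap on the -x side, lip on the +x side.
- hook (a point): Centre of the underside of the hook's roof, 45 mm below point grip, same axes: it rests on the bar. Bent steel strip 24 mm wide (y); throat 20 mm wide (x, strap at -10, lip at +10 mm); the lip hangs 18 mm below the roof, the strap runs on down to the basket's handle. It comes off by a lift of more than 18 mm, then a move to the basket's -x; it goes on in reverse.
- basket: The whole loose basket, origin under the middle of its tray, 150 mm below point hook, same axes. Tray 100 mm (x) by 130 mm (y) by 35 mm high, centred 2 mm to +x, carried by a wire handle whose cross wire lies 46 mm below the hook's roof, at x -14 mm. It starts hung on the plain bar, off its middle by up to 20 mm.
- stand_plain: Fixed steel stand with the plain, straight bar. Origin on the bench under the middle of the bar; y runs along the bar, +x points from the bar towards the two uprights (95 mm behind the bar, at y +-112 mm; they carry the bar's ends by level arms). The basket hangs below the bar, its +x along the stand's +x, and is taken off and hung from the open -x side.
- stand_plain_bar (a point): Middle of the top edge of the plain bar, 200 mm above the bench, axes of its stand. Bar 12 mm thick (x), 24 mm high, 236 mm long.
- stand_notched: Fixed rigid stand, same size and axes as the other (either may be left or right), with a notched bar 12 mm thick, 24 mm high, 272 mm long, its top edge 200 mm up. The bar's one notch is a square cut 29 mm long (y), 10 mm deep, open at the top; the 24 mm wide hook drops into it, its roof then 10 mm below the top edge. The bar is clamped shifted along y by an unknown amount.
- stand_notched_bar (a point): Point on the line of the notched bar's top edge, midway between the stand's two arms, 200 mm above the bench, axes of the stand. It is NOT the notch: the notch's middle lies anywhere from -18 to +18 mm from this point along y, which is not measured and must be found by feel (or seen).
- bush0_mid (a point): Centre of one of two small loose steel bushes standing in the basket's tray (28 mm across, 24 mm high, 50 g).
- bush1_mid (a point): Centre of the other loose bush in the tray, alike.
- wrench: Bystander: spanner 160 mm long lying on the bench; leave alone.
- can: Bystander: closed grey can, 60 mm across, 110 mm high, between the stands at the far side; leave alone.
- tie_rod_end: Bystander: tie-rod end, a ball joint about 75 mm long and 50 mm high, standing on the robot's side of the spanner; leave alone.
Not all that is in view belongs to the job. What is shaped like the basket but blue or brown is not meant.

How it is judged:
By the outcome, as a careful person would: the job done as asked, in the order asked, and still so for the second after the job is handed in, with the robot touching nothing.
It also fails if it takes over 72 s, if anything falls off the work surface, if the arm or the gripper's body presses on something with over 40 N, if the wrist force passes 120 N, or if a joint passes its speed limit or range.

## Working session

There is one attempt and no reset: what is moved stays moved. The work goes in short steps, Python scripts to look and compute and a tool call to move; the robot and the scene stay as the last step left them, time stands still between calls to the robot, and variables do not carry over. Pictures are saved under pics/ and viewed, at most 12 in all, crops included, and the job is handed in when it is done.

Besides the shell and the picture viewer there is one more tool, called after ">>>" by a JSON object that holds its "op" and its "data", one argument or row to a line. step_arm: Moves the arm, as the interface text tells. Its arguments: {"type":"object","properties":{"motion":{"type":"array","items":{"type":"object","properties":{"dr":{"type":"array","items":{"type":"number"}},"slide":{"type":"array","items":{"type":"number"}},"jaw":{"type":"number"}}}}},"required":["motion"]}

```bash
mkdir -p pics; cat > h.py <<'E'
import numpy as np, cv2
from bench import arm, optics
from scipy.spatial.transform import Rotation as R
np.set_printoptions(precision=4,suppress=True)
def snap(n,f):
    s=arm.read_state(); im=optics.get_image(n); cv2.imwrite(f'pics/{f}.png',im); return s,im
def view(n,s=None):
    c=optics.camera_info(n)
    if n!='wrist': return c,np.array(c['view'])
    T=np.eye(4);T[:3,:3]=R.from_quat(s['ee_rot']).as_matrix();T[:3,3]=s['position']
    return c,np.linalg.inv(T@np.array(c['T_tool_cam']))
def ray(c,V,uv):
    K=np.array(c['camera_matrix']);d=np.array([(uv[0]-K[0,2])/K[0,0],(uv[1]-K[1,2])/K[1,1]]);p=d.copy()
    for _ in range(20): p=d/(1+c['k1']*(p@p))
    W=np.linalg.inv(V);r=W[:3,:3]@np.array([p[0],-p[1],-1]);return W[:3,3],r/np.linalg.norm(r)
def proj(c,V,P):
    K=np.array(c['camera_matrix']);q=V@np.r_[P,1];x=np.array([q[0],-q[1]])/-q[2];x=x*(1+c['k1']*(x@x));return K[:2,:2]@x+K[:2,2]
def atz(c,V,uv,z):
    o,r=ray(c,V,uv);return o+r*(z-o[2])/r[2]
def tri(rs):
    A=np.zeros((3,3));b=np.zeros(3)
    for o,r in rs: M=np.eye(3)-np.outer(r,r);A+=M;b+=M@o
    p=np.linalg.solve(A,b);return p,[np.linalg.norm((np.eye(3)-np.outer(r,r))@(p-o)) for o,r in rs]
E
python3 - <<'E'
from h import *
s,a=snap('scene','s0');_,b=snap('top','t0');_,w=snap('wrist','w0')
print(s)
for n in('scene','top','wrist'):
    c=optics.camera_info(n);print(n,c)
cv2.imwrite('pics/m0.png',cv2.resize(np.vstack([a,b]),None,fx=.75,fy=.75))
E
```

```text
{'clock': 0.0, 'joints': array([ 1.4526,  0.3856,  0.0067, -0.0005, -1.194 , -0.2586]), 'joint_vel': array([-0.0009,  0.0004, -0.0006,  0.    ,  0.0004, -0.0014]), 'joint_efforts': array([  0.001 , -39.2286,  18.8395,   4.1859,  -0.0047,   0.    ]), 'position': array([229.7503, 580.6255, 230.2376]), 'ee_rot': array([ 0.9823, -0.1874, -0.0002,  0.0011]), 'contact_force': array([ 0.2066, -0.2576,  0.4877]), 'wrist_torque': array([ 0.0012, -0.0714,  0.01  ]), 'grasp_force': 0.0, 'gripper_width': 85.26661294984392}
scene {'camera_matrix': array([[508.2631,   0.    , 318.3368],
       [  0.    , 508.2631, 194.1235],
       [  0.    ,   0.    ,   1.    ]]), 'k1': -0.039991467131744604, 'view': array([[   -0.1325,     0.9912,    -0.0027,   -80.2714],
       [   -0.6053,    -0.0788,     0.7921,   144.0251],
       [    0.7849,     0.1066,     0.6104, -1839.1082],
       [    0.    ,     0.    ,     0.    ,     1.    ]])}
top {'camera_matrix': array([[412.6904,   0.    , 319.2552],
       [  0.    , 412.6904, 209.6528],
       [  0.    ,   0.    ,   1.    ]]), 'k1': -0.10488400870131685, 'view': array([[    0.0162,    -0.9997,     0.0187,   107.4476],
       [    0.9949,     0.018 ,     0.0993,  -486.983 ],
       [   -0.0996,     0.017 ,     0.9949, -1138.652 ],
       [    0.    ,     0.    ,     0.    ,     1.    ]])}
wrist {'camera_matrix': array([[334.3743,   0.    , 316.5979],
       [  0.    , 334.3743, 193.7797],
       [  0.    ,   0.    ,   1.    ]]), 'k1': -0.051898768304699486, 'T_tool_cam': array([[   0.0005,    0.9525,    0.3047,   78.3845],
       [   1.    ,   -0.0001,   -0.0012,   -0.6146],
       [  -0.0011,    0.3047,   -0.9525, -142.468 ],
       [   0.    ,    0.    ,    0.    ,    1.    ]])}
```

View pics/s0.png

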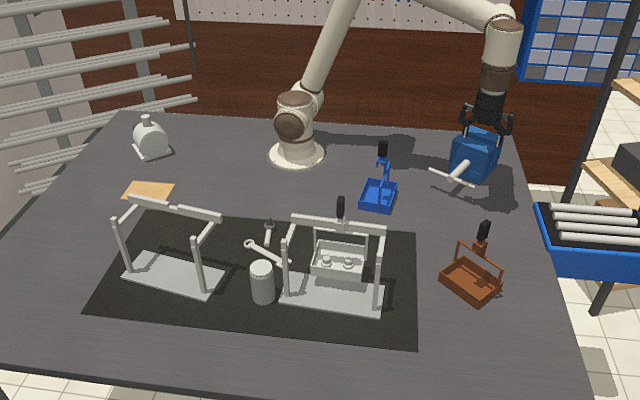

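View pics/t0.png

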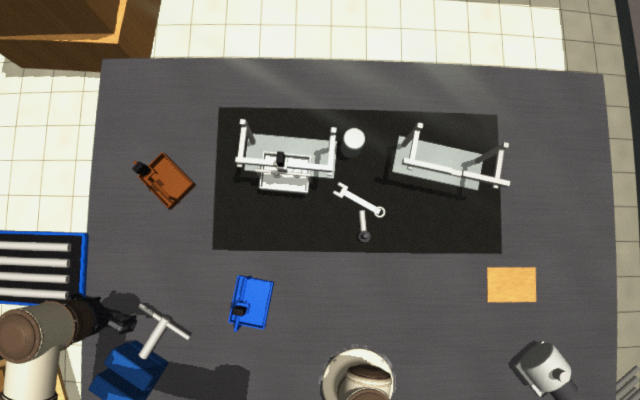

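Three basket-like things show in the top view. The grey one on the plain bar is at (280,160), the blue at (245,300) and the brown at (160,175). Only the grey one hangs on a stand and holds bushes, so it is the one meant. I'll confirm that in enlarged crops.

```bash
python3 - <<'E'
import cv2,numpy as np
a=cv2.imread('pics/s0.png');b=cv2.imread('pics/t0.png')
A=cv2.resize(a[185:325,100:400],(800,373),interpolation=cv2.INTER_CUBIC)
B=cv2.resize(b[110:200,225:525],(800,240),interpolation=cv2.INTER_CUBIC)
cv2.imwrite('pics/c0.png',np.vstack([A[:355],B]))
E
```

```text
(no output)
```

View pics/c0.png

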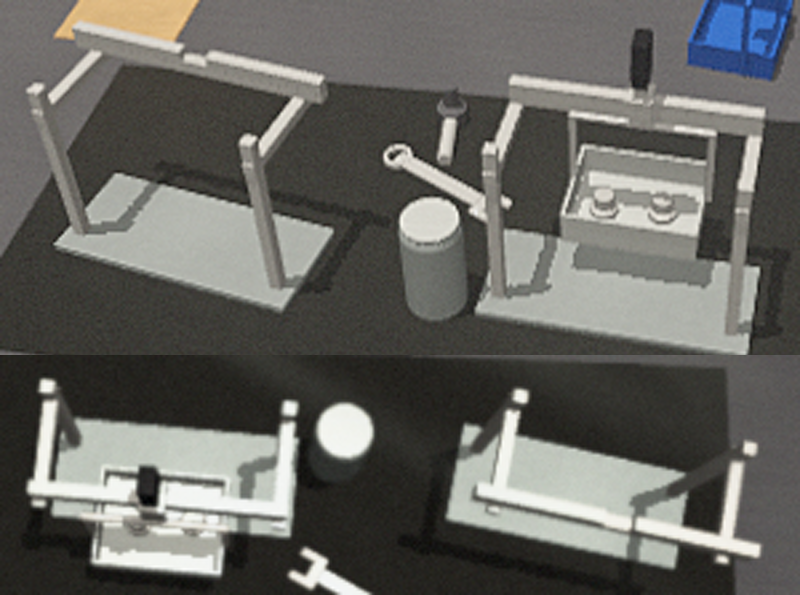

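The grey basket with the two bushes hangs on the plain bar, at crop (641,61) for the grip. The notch shows in the other bar at crop scene about (196,53) and crop top about (620,520).

```bash
python3 - <<'E'
from h import *
cs,Vs=view('scene');ct,Vt=view('top')
S=lambda u,v:(100+u/2.6667,185+v/2.6643); T=lambda u,v:(225+u/2.6667,110+(v-355)/2.6667)
rs=lambda *p:ray(cs,Vs,S(*p)); rt=lambda *p:ray(ct,Vt,T(*p))
print('grip',tri([rs(641,61),rt(148,486)]))
for n,p in dict(plL=(512,78),plR=(763,113),nL=(77,27),nR=(326,80),notchA=(183,48),notchB=(208,54)).items(): print('S',n,atz(cs,Vs,S(*p),200))
for n,p in dict(plL=(30,487),plR=(290,507),nL=(478,491),nR=(760,550),notch=(620,521),armNL=(505,490),armNR=(728,548),upL=(518,397),upR=(749,448),pupL=(47,387),pupR=(289,408)).items(): print('T',n,atz(ct,Vt,T(*p),200))
E
```

```text
grip (array([579.288 , 211.705 , 240.3102]), [np.float64(0.5323277431054023), np.float64(0.5323277431054948)])
S plL [570.224   91.8926 200.    ]
S plR [589.5087 324.6044 200.    ]
S nL [ 548.9771 -345.4313  200.    ]
S nR [595.5593 -79.1584 200.    ]
S notchA [ 567.092  -229.2626  200.    ]
S notchB [ 572.7897 -202.0801  200.    ]
T plL [585.6679 321.5771 200.    ]
T plR [571.4896  85.4796 200.    ]
T nL [590.2888 -86.4449 200.    ]
T nR [ 542.0907 -353.5191  200.    ]
T notch [ 565.7532 -218.9985  200.    ]
T armNL [ 591.8731 -111.5164  200.    ]
T armNR [ 543.16   -322.1775  200.    ]
T upL [ 680.3207 -125.0853  200.    ]
T upR [ 639.1469 -346.7645  200.    ]
T pupL [679.684  309.9562 200.    ]
T pupR [663.8803  87.4706 200.    ]
```

```bash
cat >> h.py <<'E'
def plan(target,yawdeg,s=None,q=None,p=None):
    s=s or arm.read_state()
    M=R.from_quat(s['ee_rot'] if q is None else q);p=s['position'] if p is None else np.array(p)
    t=np.radians(yawdeg);x=np.array([np.cos(t),np.sin(t),0]);z=np.array([0,0,-1.]);T=np.c_[x,np.cross(z,x),z]
    print('slide',M.inv().apply(np.array(target)-p),'dr',(M.inv()*R.from_matrix(T)).as_rotvec(degrees=True)/8)
E
python3 - <<'E'
from h import *
plan((579,212,340),-4.1,p=[229.934,581.145,231.312])
E
```

```text
slide [ 460.4325  214.9619 -108.2655] dr [ 0.0121  0.0009 -2.1866]
```

>>> {"op": "step_arm", "data": {
  "motion": [
    {"dr": [0,0,0],"slide": [20,10,-50],"jaw": 85},
    {"dr": [0,0,-0.4],"slide": [70,33,-90],"jaw": 85},
    {"dr": [0,0,-0.8],"slide": [125,58,-108],"jaw": 85},
    {"dr": [0,0,-1.2],"slide": [180,84,-108],"jaw": 85},
    {"dr": [0,0,-1.6],"slide": [235,110,-108],"jaw": 85},
    {"dr": [0,0,-2.0],"slide": [290,135,-108],"jaw": 85},
    {"dr": [0,0,-2.19],"slide": [345,161,-108],"jaw": 85},
    {"dr": [0,0,-2.19],"slide": [400,187,-108],"jaw": 85}
  ]
}}

```text
clock: 1.15
position: [534.1, 258.4, 339.1]
ee_rot: [0.999, -0.035, -0.0, 0.0]
contact_force: [0.3, 0.7, -0.2]
gripper_width: 84.8
grasp_force: 0.0
```

```bash
python3 - <<'E'
from h import *
plan((579,212,340),-4.1)
print(arm.read_state()['position'])
E
```

```text
slide [48.1162 43.1184 -0.9063] dr [0.0004 0.0023 0.0057]
[534.0527 258.4126 339.1066]
```

>>> {"op": "step_arm", "data": {
  "motion": [
    {"slide": [16,14,0],"dr": [0,0,0],"jaw": 85},
    {"slide": [32,29,0],"dr": [0,0,0],"jaw": 85},
    {"slide": [48,43,0],"dr": [0,0,0],"jaw": 85},
    {"slide": [48,43,0],"dr": [0,0,0],"jaw": 85},
    {"slide": [48,43,0],"dr": [0,0,0],"jaw": 85},
    {"slide": [48,43,0],"dr": [0,0,0],"jaw": 85},
    {"slide": [48,43,0],"dr": [0,0,0],"jaw": 85},
    {"slide": [48,43,0],"dr": [0,0,0],"jaw": 85}
  ]
}}

```text
clock: 2.15
position: [577.7, 214.1, 339.4]
ee_rot: [0.999, -0.035, 0.0, -0.0]
contact_force: [0.1, 0.1, 0.3]
gripper_width: 84.8
grasp_force: 0.0
```

```bash
python3 - <<'E'
from h import *
s,w=snap('wrist','w1'); c,V=view('wrist',s); print(s['position'],s['contact_force'])
for z in(266,240,214): print(z,proj(c,V,(579,212,z)))
np.save('w1.npy',V)
E
```

```text
[577.689  214.0931 339.4406] [0.1216 0.1493 0.3076]
266 [319.827  204.8403]
240 [319.4758 193.3222]
214 [319.1867 183.851 ]
```

View pics/w1.png

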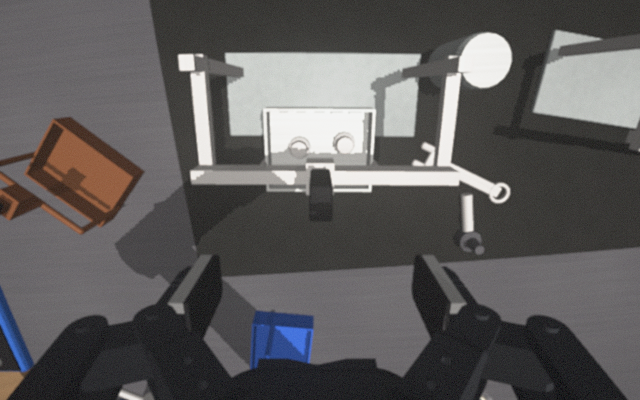

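The wrist view agrees: the black grip spans (309–332, 169–220), which gives a centre of about (580.5, 211.5, 245) and bar yaw of about -4.3°. Descending and gripping.

>>> {"op": "step_arm", "data": {
  "motion": [
    {"slide": [3,2.4,20],"dr": [0,0,0],"jaw": 85},
    {"slide": [3,2.4,45],"dr": [0,0,0],"jaw": 85},
    {"slide": [3,2.4,70],"dr": [0,0,0],"jaw": 85},
    {"slide": [3,2.4,90],"dr": [0,0,0],"jaw": 85},
    {"slide": [3,2.4,105],"dr": [0,0,0],"jaw": 85},
    {"slide": [3,2.4,114],"dr": [0,0,0],"jaw": 85},
    {"slide": [3,2.4,114],"dr": [0,0,0],"jaw": 60},
    {"slide": [3,2.4,114],"dr": [0,0,0],"jaw": 40}
  ]
}}

```text
clock: 3.2
position: [581.2, 211.4, 226.2]
ee_rot: [0.999, -0.035, 0.001, -0.0]
contact_force: [0.1, -0.3, -0.1]
gripper_width: 51.1
grasp_force: 0.0
```

>>> {"op": "step_arm", "data": {
  "motion": [
    {"slide": [0,0,0],"dr": [0,0,0],"jaw": 26},
    {"slide": [0,0,0],"dr": [0,0,0],"jaw": 22},
    {"slide": [0,0,0],"dr": [0,0,0],"jaw": 18},
    {"slide": [0,0,0],"dr": [0,0,0],"jaw": 14},
    {"slide": [0,0,0],"dr": [0,0,0],"jaw": 5},
    {"slide": [0,0,0],"dr": [0,0,0],"jaw": 0},
    {"slide": [0,0,0],"dr": [0,0,0],"jaw": 0},
    {"slide": [0,0,0],"dr": [0,0,0],"jaw": 0}
  ]
}}

```text
clock: 4.2
position: [580.8, 211.2, 225.6]
ee_rot: [0.999, -0.035, 0.0, -0.0]
contact_force: [0.2, -0.5, 2.3]
gripper_width: 15.3
grasp_force: 59.0
```

```bash
python3 - <<'E'
from h import *
s,w=snap('wrist','w2'); snap('scene','s2'); print(s)
E
```

```text
{'clock': 4.2, 'joints': array([ 0.6104,  0.3765, -0.0194,  0.0001, -1.1746,  0.8894]), 'joint_vel': array([-0.0013,  0.0022,  0.001 ,  0.0016,  0.0014, -0.0019]), 'joint_efforts': array([ -0.2508, -36.9489,  17.9332,   3.9623,   0.2032,   0.0011]), 'position': array([580.7922, 211.2225, 225.608 ]), 'ee_rot': array([ 0.9994, -0.0354,  0.0002, -0.0001]), 'contact_force': array([ 0.1732, -0.4546,  2.3071]), 'wrist_torque': array([-0.0227,  0.2943,  0.0322]), 'grasp_force': 59.03633415699005, 'gripper_width': 15.334328851491826}
```

View pics/w2.png

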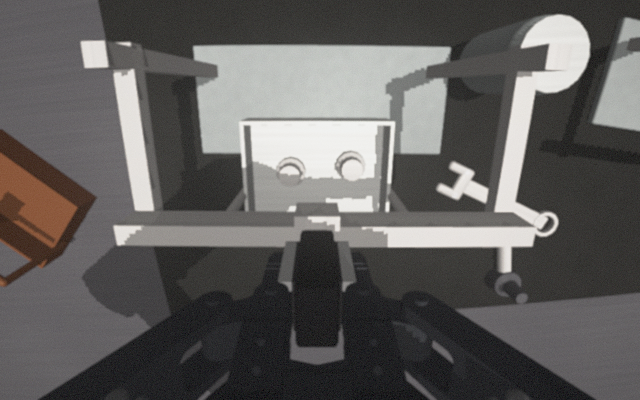

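>>> {"op": "step_arm", "data": {
  "motion": [
    {"slide": [0,0,-1],"dr": [0,0,0],"jaw": 0},
    {"slide": [0,0,-4],"dr": [0,0,0],"jaw": 0},
    {"slide": [0,0,-9],"dr": [0,0,0],"jaw": 0},
    {"slide": [0,0,-16],"dr": [0,0,0],"jaw": 0},
    {"slide": [0,0,-24],"dr": [0,0,0],"jaw": 0},
    {"slide": [0,0,-31],"dr": [0,0,0],"jaw": 0},
    {"slide": [0,0,-37],"dr": [0,0,0],"jaw": 0},
    {"slide": [0,0,-40],"dr": [0,0,0],"jaw": 0}
  ]
}}

```text
clock: 5.3
position: [580.8, 211.3, 265.9]
ee_rot: [0.999, -0.035, 0.0, -0.0]
contact_force: [-0.0, 0.2, -6.6]
gripper_width: 15.2
grasp_force: 58.6
```

```bash
python3 - <<'E'
from h import *
s,w=snap('wrist','w3');_,a=snap('scene','s3'); print(s)
A=cv2.resize(a[150:325,260:410],(686,800))[:600]
cv2.imwrite('pics/c3.png',np.hstack([cv2.resize(w,(480,300)),cv2.resize(a[165:315,265:405],(280,300))]))
E
```

```text
{'clock': 5.3, 'joints': array([ 0.6104,  0.3518,  0.0453,  0.    , -1.2634,  0.8894]), 'joint_vel': array([-0.0002, -0.0077,  0.0303, -0.0047, -0.0521,  0.0049]), 'joint_efforts': array([ -0.0371, -41.6345,  21.7444,   5.2528,   0.0206,  -0.0007]), 'position': array([580.825, 211.289, 265.938]), 'ee_rot': array([ 0.9994, -0.0355,  0.0003, -0.0003]), 'contact_force': array([-0.0327,  0.1913, -6.572 ]), 'wrist_torque': array([ 0.0175,  0.0023, -0.0235]), 'grasp_force': 58.55320930480957, 'gripper_width': 15.206110847979483}
```

View pics/c3.png

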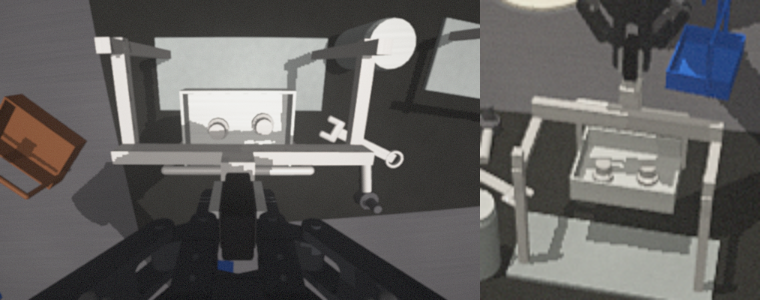

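The basket is lifted clear, level, with both bushes standing. Backing out to the open side.

>>> {"op": "step_arm", "data": {
  "motion": [
    {"slide": [-3,0,0],"dr": [0,0,0],"jaw": 0},
    {"slide": [-11,0,0],"dr": [0,0,0],"jaw": 0},
    {"slide": [-24,0,0],"dr": [0,0,0],"jaw": 0},
    {"slide": [-40,0,0],"dr": [0,0,0],"jaw": 0},
    {"slide": [-58,0,0],"dr": [0,0,0],"jaw": 0},
    {"slide": [-74,0,0],"dr": [0,0,0],"jaw": 0},
    {"slide": [-86,0,0],"dr": [0,0,0],"jaw": 0},
    {"slide": [-92,0,0],"dr": [0,0,0],"jaw": 0}
  ]
}}

```text
clock: 6.4
position: [488.2, 217.8, 265.7]
ee_rot: [0.999, -0.035, 0.0, -0.0]
contact_force: [-0.1, 0.5, -5.3]
gripper_width: 15.3
grasp_force: 58.5
```

```bash
python3 - <<'E'
from h import *
plan((483.7,-171.6,266),-10.2); print(arm.read_state()['position'])
E
```

```text
slide [ 22.8972 388.7778  -0.477 ] dr [-0.0029 -0.0037  0.7712]
[488.1837 217.8258 265.6583]
```

>>> {"op": "step_arm", "data": {
  "motion": [
    {"slide": [0,4,0],"dr": [0,0,0],"jaw": 0},
    {"slide": [1,14,0],"dr": [0,0,0.02],"jaw": 0},
    {"slide": [2,30,0],"dr": [0,0,0.06],"jaw": 0},
    {"slide": [3,51,0],"dr": [0,0,0.1],"jaw": 0},
    {"slide": [4,76,0],"dr": [0,0,0.16],"jaw": 0},
    {"slide": [6,104,0],"dr": [0,0,0.22],"jaw": 0},
    {"slide": [8,134,0],"dr": [0,0,0.28],"jaw": 0},
    {"slide": [10,164,0],"dr": [0,0,0.34],"jaw": 0}
  ]
}}

```text
clock: 7.4
position: [486.9, 51.1, 265.5]
ee_rot: [0.998, -0.06, 0.0, 0.0]
contact_force: [0.4, -0.5, -5.7]
gripper_width: 15.4
grasp_force: 58.6
```

>>> {"op": "step_arm", "data": {
  "motion": [
    {"slide": [2,30,0],"dr": [0,0,0.06],"jaw": 0},
    {"slide": [4,60,0],"dr": [0,0,0.12],"jaw": 0},
    {"slide": [6,90,0],"dr": [0,0,0.18],"jaw": 0},
    {"slide": [7,120,0],"dr": [0,0,0.24],"jaw": 0},
    {"slide": [8,149,0],"dr": [0,0,0.3],"jaw": 0},
    {"slide": [8,175,0],"dr": [0,0,0.36],"jaw": 0},
    {"slide": [8,197,0],"dr": [0,0,0.41],"jaw": 0},
    {"slide": [8,212,0],"dr": [0,0,0.44],"jaw": 0}
  ]
}}

```text
clock: 8.4
position: [469.2, -159.9, 265.4]
ee_rot: [0.996, -0.091, -0.0, 0.0]
contact_force: [0.4, -0.8, -6.8]
gripper_width: 15.2
grasp_force: 58.7
```

```bash
python3 - <<'E'
from h import *
plan((483.7,-171.6,266),-10.2); print(arm.read_state()['position'])
E
```

```text
slide [16.3525  8.8862 -0.6475] dr [ 0.0011  0.0013 -0.0285]
[ 469.226  -159.9008  265.3543]
```

>>> {"op": "step_arm", "data": {
  "motion": [
    {"slide": [3,5,0],"dr": [0,0,0],"jaw": 0},
    {"slide": [7,8,0],"dr": [0,0,0],"jaw": 0},
    {"slide": [11,9,0],"dr": [0,0,0],"jaw": 0},
    {"slide": [14,9,0],"dr": [0,0,0],"jaw": 0},
    {"slide": [16,9,0],"dr": [0,0,0],"jaw": 0},
    {"slide": [16,9,0],"dr": [0,0,0],"jaw": 0},
    {"slide": [16,9,0],"dr": [0,0,0],"jaw": 0},
    {"slide": [16,9,0],"dr": [0,0,0],"jaw": 0}
  ]
}}

```text
clock: 9.4
position: [484.2, -169.7, 265.4]
ee_rot: [0.996, -0.09, 0.0, -0.0]
contact_force: [0.5, 0.3, -5.7]
gripper_width: 15.1
grasp_force: 58.9
```

```bash
python3 - <<'E'
from h import *
s,w=snap('wrist','w4'); print(s['position'],s['ee_rot'],s['contact_force'])
c,V=view('wrist',s);c2=c
T=np.eye(4)
# where would hook-seated bar line appear; tool-frame ref from w2/w3
w3=cv2.imread('pics/w3.png')
cv2.imwrite('pics/c4.png',np.vstack([cv2.resize(w[90:300],(800,262)),cv2.resize(w3[90:300],(800,262))]))
E
```

```text
[ 484.2181 -169.7068  265.3701] [ 0.996  -0.0898  0.     -0.    ] [ 0.4744  0.3466 -5.685 ]
```

View pics/c4.png

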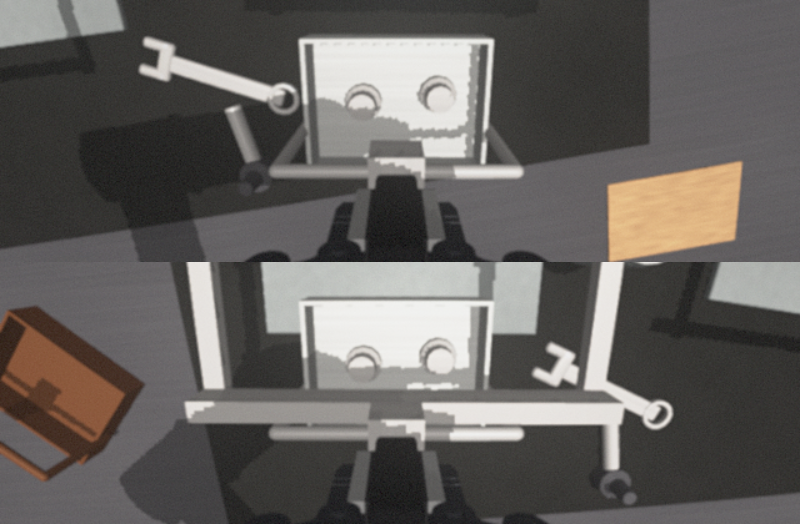

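>>> {"op": "step_arm", "data": {
  "motion": [
    {"slide": [3,0,0],"dr": [0,0,0],"jaw": 0},
    {"slide": [11,0,0],"dr": [0,0,0],"jaw": 0},
    {"slide": [23,0,0],"dr": [0,0,0],"jaw": 0},
    {"slide": [38,0,0],"dr": [0,0,0],"jaw": 0},
    {"slide": [54,0,0],"dr": [0,0,0],"jaw": 0},
    {"slide": [67,0,0],"dr": [0,0,0],"jaw": 0},
    {"slide": [76,0,0],"dr": [0,0,0],"jaw": 0},
    {"slide": [80,0,0],"dr": [0,0,0],"jaw": 0}
  ]
}}

```text
clock: 10.45
position: [563.5, -184.2, 265.0]
ee_rot: [0.996, -0.09, -0.0, -0.0]
contact_force: [-0.7, 0.5, -6.4]
gripper_width: 15.3
grasp_force: 58.9
```

```bash
python3 - <<'E'
from h import *
s,w=snap('wrist','w5'); print(s['position'],s['ee_rot'],s['contact_force'])
w3=cv2.imread('pics/w3.png')
cv2.imwrite('pics/c5.png',np.vstack([cv2.resize(w[140:280,100:580],(800,233)),cv2.resize(w3[140:280,100:580],(800,233))]))
E
```

```text
[ 563.4637 -184.1651  264.9536] [ 0.996  -0.0899 -0.0004 -0.    ] [-0.6639  0.4742 -6.3942]
```

View pics/c5.png

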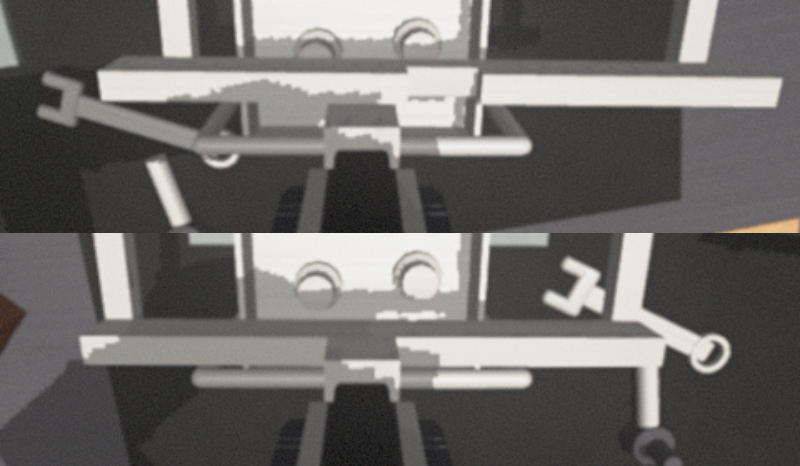

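```bash
python3 - <<'E'
from h import *
C=lambda u,v,o=0:(100+u/1.6667,140+(v-o)/1.664)
c=optics.camera_info('wrist');Tt=np.array(c['T_tool_cam']);V=np.linalg.inv(Tt)
def tz(uv,z,tcpz): return atz(c,V,uv,tcpz-z)  # tool frame, tool z down
for n,uv in dict(notchL=(407,97),notchR=(482,104),barN=(362,102.5),barF=(362,74),L=(100,99),Rr=(780,107)).items(): print('w5',n,tz(C(*uv),200,265)[:2])
for n,uv in dict(barN=(362,365.5),barF=(362,337),L=(85,363),Rr=(660,366)).items(): print('w3',n,tz(C(uv[0],uv[1],233),200,265.9)[:2])
E
```

```text
w5 notchL [ 8.9804 17.7957]
w5 notchR [ 6.0531 47.5582]
w5 barN [6.6923 0.1235]
w5 barF [18.3929  0.1118]
w5 L [   8.097  -104.0097]
w5 Rr [  4.5792 170.748 ]
w3 barN [-6.4212  0.1394]
w3 barF [5.7515 0.1271]
w3 L [  -5.5677 -112.6683]
w3 Rr [ -6.9376 122.193 ]
```

>>> {"op": "step_arm", "data": {
  "motion": [
    {"slide": [2,0,0],"dr": [0,0,0.02],"jaw": 0},
    {"slide": [6,0,0],"dr": [0,0,0.05],"jaw": 0},
    {"slide": [10,0,0],"dr": [0,0,0.075],"jaw": 0},
    {"slide": [12.5,0,0],"dr": [0,0,0.075],"jaw": 0},
    {"slide": [12.5,0,4],"dr": [0,0,0.075],"jaw": 0},
    {"slide": [12.5,0,9],"dr": [0,0,0.075],"jaw": 0},
    {"slide": [12.5,0,13],"dr": [0,0,0.075],"jaw": 0},
    {"slide": [12.5,0,15],"dr": [0,0,0.075],"jaw": 0}
  ]
}}

```text
clock: 11.5
position: [575.0, -186.3, 249.8]
ee_rot: [0.995, -0.095, -0.0, 0.0]
contact_force: [-0.1, 0.0, -5.3]
gripper_width: 15.4
grasp_force: 58.9
```

```bash
python3 - <<'E'
from h import *
s,w=snap('wrist','w6'); s2,a=snap('scene','s6'); print(s['position'],s['ee_rot'],s['contact_force'])
cv2.imwrite('pics/c6.png',np.vstack([cv2.resize(w[140:300,100:580],(800,267)),cv2.resize(a[175:315,100:380],(640,320))[:,:800] if 0 else cv2.copyMakeBorder(cv2.resize(a[175:315,100:380],(640,320)),0,0,0,160,cv2.BORDER_CONSTANT)]))
E
```

```text
[ 575.0323 -186.2992  249.7745] [ 0.9955 -0.0951 -0.0005  0.    ] [-0.0998  0.0482 -5.3276]
```

View pics/c6.png

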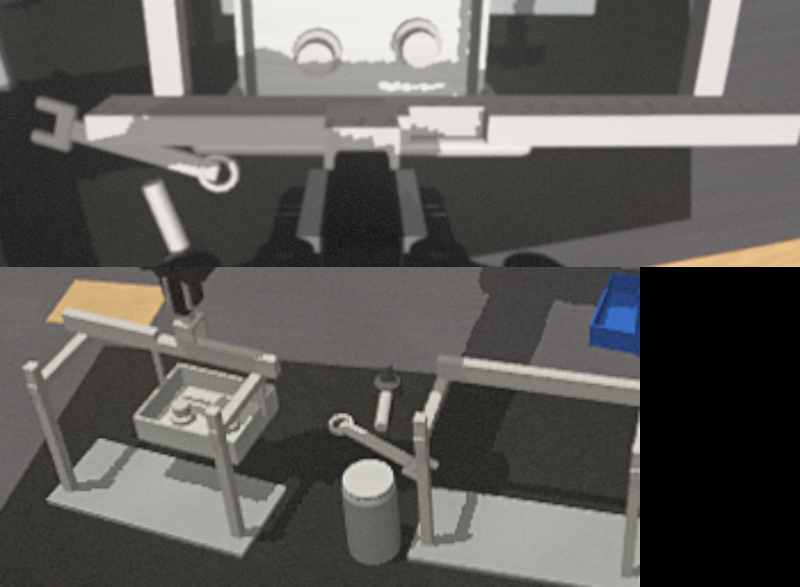

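The hook straddles the bar line just left of the notch, whose edges are at crop (405–487). Lowering gently onto the bar.

>>> {"op": "step_arm", "data": {
  "motion": [
    {"slide": [0.5,0,3],"dr": [0,0,0],"jaw": 0},
    {"slide": [0.5,0,7],"dr": [0,0,0],"jaw": 0},
    {"slide": [0.5,0,11],"dr": [0,0,0],"jaw": 0},
    {"slide": [0.5,0,15],"dr": [0,0,0],"jaw": 0},
    {"slide": [0.5,0,18],"dr": [0,0,0],"jaw": 0},
    {"slide": [0.5,0,20],"dr": [0,0,0],"jaw": 0},
    {"slide": [0.5,0,21.5],"dr": [0,0,0],"jaw": 0},
    {"slide": [0.5,0,22.5],"dr": [0,0,0],"jaw": 0}
  ]
}}

```text
clock: 12.6
position: [575.8, -186.4, 227.8]
ee_rot: [0.995, -0.095, 0.0, 0.0]
contact_force: [-0.3, 0.3, -5.9]
gripper_width: 15.0
grasp_force: 58.8
```

>>> {"op": "step_arm", "data": {
  "motion": [
    {"slide": [0,0,0.3],"dr": [0,0,0],"jaw": 0},
    {"slide": [0,0,0.6],"dr": [0,0,0],"jaw": 0},
    {"slide": [0,0,0.9],"dr": [0,0,0],"jaw": 0},
    {"slide": [0,0,1.2],"dr": [0,0,0],"jaw": 0},
    {"slide": [0,0,1.4],"dr": [0,0,0],"jaw": 0},
    {"slide": [0,0,1.5],"dr": [0,0,0],"jaw": 0},
    {"slide": [0,0,1.5],"dr": [0,0,0],"jaw": 0},
    {"slide": [0,0,1.5],"dr": [0,0,0],"jaw": 0}
  ]
}}

```text
clock: 13.6
position: [575.8, -186.4, 226.3]
ee_rot: [0.995, -0.095, -0.0, 0.0]
contact_force: [-0.5, -0.3, -5.6]
gripper_width: 15.6
grasp_force: 58.8
```

>>> {"op": "step_arm", "data": {
  "motion": [
    {"slide": [0,0,0.2],"dr": [0,0,0],"jaw": 0},
    {"slide": [0,0,0.4],"dr": [0,0,0],"jaw": 0},
    {"slide": [0,0,0.6],"dr": [0,0,0],"jaw": 0},
    {"slide": [0,0,0.8],"dr": [0,0,0],"jaw": 0},
    {"slide": [0,0,0.9],"dr": [0,0,0],"jaw": 0},
    {"slide": [0,0,1],"dr": [0,0,0],"jaw": 0},
    {"slide": [0,0,1],"dr": [0,0,0],"jaw": 0},
    {"slide": [0,0,1],"dr": [0,0,0],"jaw": 0}
  ]
}}

```text
clock: 14.6
position: [575.8, -186.4, 225.7]
ee_rot: [0.995, -0.095, 0.0, 0.0]
contact_force: [-1.1, 1.4, -3.0]
gripper_width: 15.6
grasp_force: 59.3
```

>>> {"op": "step_arm", "data": {
  "motion": [
    {"slide": [0,0,0.2],"dr": [0,0,0],"jaw": 0},
    {"slide": [0,0,0.3],"dr": [0,0,0],"jaw": 0},
    {"slide": [0,0,0.5],"dr": [0,0,0],"jaw": 0},
    {"slide": [0,0,0.5],"dr": [0,0,0],"jaw": 0},
    {"slide": [0,0,0.5],"dr": [0,0,0],"jaw": 0},
    {"slide": [0,0,0.5],"dr": [0,0,0],"jaw": 0},
    {"slide": [0,0,0.5],"dr": [0,0,0],"jaw": 0},
    {"slide": [0,0,0.5],"dr": [0,0,0],"jaw": 0}
  ]
}}

```text
clock: 15.6
position: [575.9, -186.4, 225.6]
ee_rot: [0.995, -0.095, 0.0, 0.0]
contact_force: [-4.0, 2.2, 6.0]
gripper_width: 15.3
grasp_force: 60.5
```

>>> {"op": "step_arm", "data": {
  "motion": [
    {"slide": [0,1,-0.2],"dr": [0,0,0],"jaw": 0},
    {"slide": [0,4,-0.2],"dr": [0,0,0],"jaw": 0},
    {"slide": [0,8,-0.2],"dr": [0,0,0],"jaw": 0},
    {"slide": [0,12,-0.2],"dr": [0,0,0],"jaw": 0},
    {"slide": [0,16,-0.2],"dr": [0,0,0],"jaw": 0},
    {"slide": [0,20,-0.2],"dr": [0,0,0],"jaw": 0},
    {"slide": [0,23,-0.2],"dr": [0,0,0],"jaw": 0},
    {"slide": [0,25,-0.2],"dr": [0,0,0],"jaw": 0}
  ]
}}

```text
clock: 16.6
position: [572.4, -210.7, 225.5]
ee_rot: [0.995, -0.095, 0.002, -0.0]
contact_force: [1.9, 5.5, 3.6]
gripper_width: 15.3
grasp_force: 60.2
```

>>> {"op": "step_arm", "data": {
  "motion": [
    {"slide": [0,1,0],"dr": [0,0,0],"jaw": 0},
    {"slide": [0,2,0],"dr": [0,0,0],"jaw": 0},
    {"slide": [0,3,0],"dr": [0,0,0],"jaw": 0},
    {"slide": [0,4,0],"dr": [0,0,0],"jaw": 0},
    {"slide": [0,5,0],"dr": [0,0,0],"jaw": 0},
    {"slide": [0,6,0],"dr": [0,0,0],"jaw": 0},
    {"slide": [0,7,0],"dr": [0,0,0],"jaw": 0},
    {"slide": [0,7.5,0],"dr": [0,0,0],"jaw": 0}
  ]
}}

```text
clock: 17.6
position: [568.6, -218.7, 223.4]
ee_rot: [0.995, -0.095, -0.002, 0.0]
contact_force: [0.2, 0.4, -6.8]
gripper_width: 15.5
grasp_force: 58.9
```

>>> {"op": "step_arm", "data": {
  "motion": [
    {"slide": [0,0,0.7],"dr": [0,0,0],"jaw": 0},
    {"slide": [0,0,1.4],"dr": [0,0,0],"jaw": 0},
    {"slide": [0,0,2.1],"dr": [0,0,0],"jaw": 0},
    {"slide": [0,0,2.8],"dr": [0,0,0],"jaw": 0},
    {"slide": [0,0,3.5],"dr": [0,0,0],"jaw": 0},
    {"slide": [0,0,4.2],"dr": [0,0,0],"jaw": 0},
    {"slide": [0,0,4.9],"dr": [0,0,0],"jaw": 0},
    {"slide": [0,0,5.5],"dr": [0,0,0],"jaw": 0}
  ]
}}

```text
clock: 18.6
position: [569.7, -218.3, 219.5]
ee_rot: [0.995, -0.095, -0.0, -0.0]
contact_force: [1.2, -0.1, -5.4]
gripper_width: 15.0
grasp_force: 58.9
```

>>> {"op": "step_arm", "data": {
  "motion": [
    {"slide": [0,0,0.3],"dr": [0,0,0],"jaw": 0},
    {"slide": [0,0,0.6],"dr": [0,0,0],"jaw": 0},
    {"slide": [0,0,0.9],"dr": [0,0,0],"jaw": 0},
    {"slide": [0,0,1.2],"dr": [0,0,0],"jaw": 0},
    {"slide": [0,0,1.5],"dr": [0,0,0],"jaw": 0},
    {"slide": [0,0,1.7],"dr": [0,0,0],"jaw": 0},
    {"slide": [0,0,1.7],"dr": [0,0,0],"jaw": 0},
    {"slide": [0,0,1.7],"dr": [0,0,0],"jaw": 0}
  ]
}}

```text
clock: 19.6
position: [569.7, -218.3, 217.9]
ee_rot: [0.995, -0.095, 0.0, 0.0]
contact_force: [0.3, -1.0, -6.5]
gripper_width: 15.4
grasp_force: 58.9
```

>>> {"op": "step_arm", "data": {
  "motion": [
    {"slide": [0,0,0.3],"dr": [0,0,0],"jaw": 0},
    {"slide": [0,0,0.6],"dr": [0,0,0],"jaw": 0},
    {"slide": [0,0,0.9],"dr": [0,0,0],"jaw": 0},
    {"slide": [0,0,1.2],"dr": [0,0,0],"jaw": 0},
    {"slide": [0,0,1.5],"dr": [0,0,0],"jaw": 0},
    {"slide": [0,0,1.8],"dr": [0,0,0],"jaw": 0},
    {"slide": [0,0,2.1],"dr": [0,0,0],"jaw": 0},
    {"slide": [0,0,2.1],"dr": [0,0,0],"jaw": 0}
  ]
}}

```text
clock: 20.6
position: [569.6, -218.3, 215.7]
ee_rot: [0.995, -0.095, -0.0, -0.0]
contact_force: [-0.0, -0.7, -5.9]
gripper_width: 15.1
grasp_force: 58.9
```

>>> {"op": "step_arm", "data": {
  "motion": [
    {"slide": [0,0,0.1],"dr": [0,0,0],"jaw": 0},
    {"slide": [0,0,0.2],"dr": [0,0,0],"jaw": 0},
    {"slide": [0,0,0.3],"dr": [0,0,0],"jaw": 0},
    {"slide": [0,0,0.3],"dr": [0,0,0],"jaw": 0},
    {"slide": [0,0,0.3],"dr": [0,0,0],"jaw": 0},
    {"slide": [0,0,0.3],"dr": [0,0,0],"jaw": 0},
    {"slide": [0,0,0.3],"dr": [0,0,0],"jaw": 0},
    {"slide": [0,0,0.3],"dr": [0,0,0],"jaw": 0}
  ]
}}

```text
clock: 21.6
position: [569.7, -218.3, 215.7]
ee_rot: [0.995, -0.095, 0.0, 0.0]
contact_force: [-1.5, 1.2, -3.7]
gripper_width: 15.1
grasp_force: 59.3
```

Contact came at z 215.7, which is 10 mm below the seat height on the bar top, so the hook is on the notch floor. I'll unload the weight and look before letting go.

>>> {"op": "step_arm", "data": {
  "motion": [
    {"slide": [0,0,0.1],"dr": [0,0,0],"jaw": 0},
    {"slide": [0,0,0.2],"dr": [0,0,0],"jaw": 0},
    {"slide": [0,0,0.2],"dr": [0,0,0],"jaw": 0},
    {"slide": [0,0,0.2],"dr": [0,0,0],"jaw": 0},
    {"slide": [0,0,0.2],"dr": [0,0,0],"jaw": 0},
    {"slide": [0,0,0.2],"dr": [0,0,0],"jaw": 0},
    {"slide": [0,0,0.2],"dr": [0,0,0],"jaw": 0},
    {"slide": [0,0,0.2],"dr": [0,0,0],"jaw": 0}
  ]
}}

```text
clock: 22.6
position: [569.7, -218.4, 215.6]
ee_rot: [0.995, -0.095, 0.0, 0.0]
contact_force: [-2.3, 2.4, 2.1]
gripper_width: 15.5
grasp_force: 60.0
```

```bash
python3 - <<'E'
from h import *
s,w=snap('wrist','w7'); s2,a=snap('scene','s7'); print(s['position'],s['ee_rot'],s['contact_force'])
cv2.imwrite('pics/c7.png',np.hstack([cv2.resize(w,(400,250)),cv2.resize(a[185:300,100:284],(400,250))]))
E
```

```text
[ 569.7131 -218.3725  215.6135] [ 0.9955 -0.095   0.0002  0.0001] [-2.3431  2.4001  2.1286]
```

View pics/c7.png

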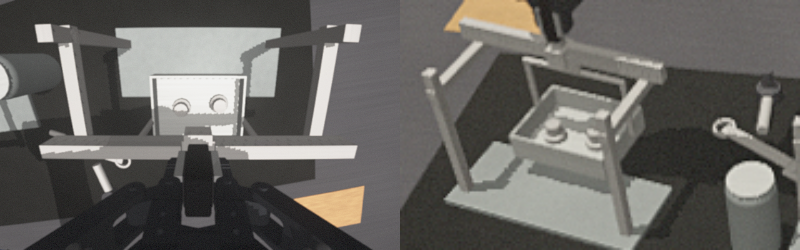

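The hook is seated in the notch, the bushes are standing and the tray is level. Releasing and retreating upward.

>>> {"op": "step_arm", "data": {
  "motion": [
    {"slide": [0,0,0],"dr": [0,0,0],"jaw": 16},
    {"slide": [0,0,0],"dr": [0,0,0],"jaw": 19},
    {"slide": [0,0,0],"dr": [0,0,0],"jaw": 23},
    {"slide": [0,0,0],"dr": [0,0,0],"jaw": 30},
    {"slide": [0,0,0],"dr": [0,0,0],"jaw": 40},
    {"slide": [0,0,0],"dr": [0,0,0],"jaw": 50},
    {"slide": [0,0,0],"dr": [0,0,0],"jaw": 60},
    {"slide": [0,0,0],"dr": [0,0,0],"jaw": 60}
  ]
}}

```text
clock: 23.7
position: [569.7, -218.3, 215.2]
ee_rot: [0.995, -0.095, 0.0, 0.0]
contact_force: [0.2, -1.1, 0.4]
gripper_width: 59.9
grasp_force: 0.0
```

>>> {"op": "step_arm", "data": {
  "motion": [
    {"slide": [0,0,-4],"dr": [0,0,0],"jaw": 60},
    {"slide": [0,0,-14],"dr": [0,0,0],"jaw": 60},
    {"slide": [0,0,-28],"dr": [0,0,0],"jaw": 60},
    {"slide": [0,0,-48],"dr": [0,0,0],"jaw": 60},
    {"slide": [0,0,-70],"dr": [0,0,0],"jaw": 60},
    {"slide": [0,0,-90],"dr": [0,0,0],"jaw": 60},
    {"slide": [0,0,-100],"dr": [0,0,0],"jaw": 60},
    {"slide": [0,0,-100],"dr": [0,0,0],"jaw": 60}
  ]
}}

```text
clock: 24.7
position: [569.9, -218.3, 316.3]
ee_rot: [0.995, -0.095, 0.001, 0.0]
contact_force: [-0.1, -0.1, -0.2]
gripper_width: 60.0
grasp_force: 0.0
```

```bash
python3 - <<'E'
from h import *
s,w=snap('wrist','w8'); s2,a=snap('scene','s8'); print(s['position'],s['contact_force'],s['grasp_force'])
cv2.imwrite('pics/c8.png',np.hstack([cv2.resize(w,(400,300)),cv2.resize(a[185:300,100:253],(400,300))]))
E
```

```text
[ 569.8849 -218.3493  316.2595] [-0.0854 -0.149  -0.239 ] 0.0
```

View pics/c8.png

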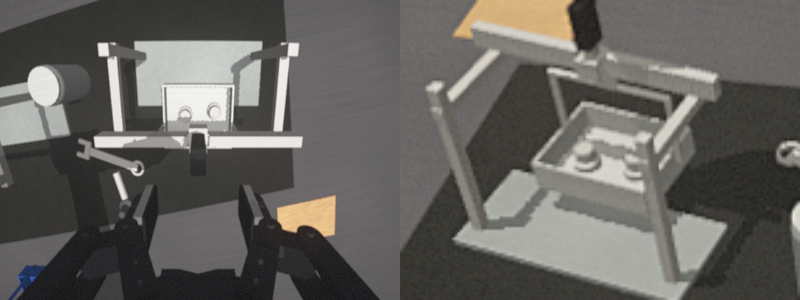

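The basket hangs in the notch with both bushes upright, and the gripper is clear.

```bash
python3 -c "
from bench import arm
print(arm.job_done())"
```

```text
the job is handed in; nothing more can be done
None
```

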